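# Seat a hub blank against its locators in a leaf drill jig

### The arm

A 6-joint arm with a two-finger parallel gripper is mounted at the origin on the work surface; the furniture and walls round the work are solid. World frame = base frame: x ahead of the robot, y to its left, z up, the work surface at z = 0. Lengths are in mm, angles in rad, forces in N, time in s.
With the tool pointing down it reaches from about 350 to 875 mm from the base axis. Payload 4.2 kg.
Tool frame: the origin (TCP) lies midway between the tips of the shut fingers; the grasp point (between the pads) lies 19 mm behind it; z points along the fingers, y is the line along which they close (so a half turn about z gives the same grasp; the last joint's range is limited). The gripper opens to 85 mm and grips with 20 to 120 N. Pads are 22 mm wide; open, the fingers measure 114 mm over their backs; the gripper's body (76 mm by 85 mm) begins 54 mm behind the grasp point. The pads swing forward as they close: fully open they stand 13 mm farther back than shut.
Start: joints at [-1.042, 0.385, 0.008, 0, -1.194, -0.259], TCP at [166.603, -602.364, 231.312] pointing down, gripper open.
Joint ranges: [-3.14, 3.14], [-1.21, 2.06], [-1.07, 1.41], [-3.16, 2.05], [-2.99, -0.16], [-3.1, 3.1]. Speed limits (rad/s): [2.79, 2.79, 3.14, 3.14, 3.14, 3.14].

### API

Orientations are given as a unit quaternion [x, y, z, w].
In Python, from bench import read_state, get_image, job_done gives the robot as it stands.
- The arm moves only by the tool servo_tool, never from a script. Its arguments are lists of equal length, an entry for each row: "rotation": the turn, a rotation vector about the world's x, y, z scaled (see below), a list of three; "slide": the shift along the world's x, y, z scaled (see below), a list of three; "grip": the opening, from -1 (shut) to 1 (fully open). In form: {"rotation": [[rx, ry, rz], ...], "slide": [[tx, ty, tz], ...], "grip": [grip, ...]}. A call has 1 to 8 rows; each row is the pose to reach, as a shift and turn from the pose commanded when the call began, turning the shorter way round; what a row does not reach only later rows make up. The controller multiplies each number of a shift by 0.2 m and each number of a turn by 360 degrees. A row lasts 1/8 s, in which the tool goes at most 62.5 mm and 10.7 degrees, less where a joint would pass 70% of its speed; a pose out of reach is approached as far as the arm can. A call with a number of a shift or a turn outside -1 to 1 is refused whole. A call with a gripper value outside its range is refused whole. The fingers move at their own pace and stop on an object; the grip force is fixed at half the most. Time passes only in rows, so rows that repeat a pose let the fingers close. It gives the time, the measured TCP pose, the force, the opening and the grip force at its end, in the units of the state.
- read_state(): the state, without advancing time (a new reading comes with each control period).
- get_image(name): name is "side" or "top"; returns a dict with "image" (480x640x3 uint8, red, green, blue), "depth" (480x640 float32, mm along the optical axis (not along the pixel's ray), 0 where there is no reading), "camera_matrix" (3x3 intrinsics, pixels), "rvec" (rotation vector, rad) and "tvec" (3), from world to camera coordinates, as OpenCV has them. Camera axes: x right, y down, z forward; pixel columns grow to the right and rows downward; lengths in mm; the calibration is good to about 2 mm. A picture is of the moment at which its call begins.
- job_done(): hands the job in; it is judged then, once.
The state is a dict: "clock": time; "joints": joint angles; "joint_vel": joint speeds; "joint_efforts": joint torques, N m; "position": TCP position; "ee_rot": TCP orientation; "contact_force": force on the tool from outside, world axes, zero at the start; "wrist_torque": the same for the moment, N m; "gripper_width": finger opening in mm; "grasp_force": force on a finger pad.
Only numpy, scipy, OpenCV 4.12 (cv2) and the standard library are available. Lean on these libraries where they do the work, as an engineer would, in place of code of your own. Each camera call takes 0.05 s, during which the arm holds its last target. There are 200 camera calls.

### The job

Load the turned steel hub into the open drill jig: set it flat on the ground rest plate in the jig's mouth, boss up, and gently nudge it in past the spring plunger until it bears on both locating pins with the plunger holding it there. The pins are finely set, so feel for them and never press the hub on them with more than 20 N. Then swing the leaf down over it, fully closed, so that the drill bush sits in the hub's bore, and leave it like that.

Things in the scene. Friction and masses are not known exactly. Their poses are not given: they have to be found in the camera images.
- hub_center (a point): hub blank to load: plain turned steel, loose on the bench left of the jig, boss up, 0.35 to 0.5 kg. Flange 60 mm in diameter, 14 mm thick; on it a boss 34 mm in diameter, 22 mm high, with a blind bore 20 mm in diameter, 22 mm deep (36 mm overall). This point is on its axis, 18 mm above its underside; z up. The tube offcut, 42 mm in diameter and 60 mm high, 0.1 m or more from it, is not wanted
- hub: the same hub blank; origin at the centre of its underside
- jig: leaf drill jig, fixed on the bench. Origin on the bench under the nest centre; x: the way the hub is pushed home (to the robot's right, open mouth at -x), y: to the leaf's hinge, away from the robot; yaw about -1.57, varies. Base plate 12 mm thick, x -100 to 64, y -86 to 95 mm; on it a ground rest plate, top 15 mm above the bench, x -82 to 30, y -37 to 37 mm. A round post for the leaf's end stands at x 40, y -40 mm, top 56 mm up
- nest (a point): nest centre: where the hub's axis stands when it is home, at the height of the rest plate's top (15 mm above the bench). Axes as the jig's
- end_pin: fixed steel locating pin at the far end of the nest, 12 mm in diameter, top 32 mm above the bench; origin on its axis, 12 mm above the bench. 36 mm from the nest centre, 10 deg from jig +x towards -y; it ends the hub's way in
- side_pin: fixed steel locating pin at the hinge side of the nest, same size and origin; 36 mm from the nest centre, 94 deg from jig +x towards +y
- plunger_nose (a point): centre of the ball nose, 12 mm in diameter and 23 mm above the bench, of the spring plunger. It comes out of a steel block (jig x -28 to 13, y -85 to -51 mm, top 38 mm up) and slides along jig y. Free, it stands at jig x -7.5, y -32.2 mm and narrows the way in: a hub pushed in along +x touches it first about 24 mm short of home
- plunger (a joint): how far the plunger is pressed back (m): 0 free, 0.002 to 0.003 with the hub home, 0.004 as the hub's widest part passes, 0.010 at its end. Spring: 5 N free, 7.5 N with the hub home, 9 N at 0.004. Pushing the hub past it takes about 8 to 12 N and the pinched hub then still drags with 4 to 8 N right up to the end pin: the spring holds it but does not draw it home
- leaf_hinge (a point): middle of the leaf's hinge axis, which runs along jig x at y 84 mm, 50 mm above the bench
- leaf (a joint): opening angle of the leaf (rad): 0 closed, level on its post; 1.55 to 1.85 at the start, standing up open. The stiff hinge holds it at any angle and takes 0.1 to 0.5 N m to turn. Steel plate 8 mm thick, 62 mm wide (jig x -21 to 41 mm), reaching 125 mm from the hinge axis; closed, its under face lies 6 mm and its upper face 14 mm above that axis
- leaf_bush (a point): centre of the drill bush at the leaf's upper face, 84 mm from the hinge axis. Head 26 mm in diameter, 4 mm proud of the upper face; nose 14 mm in diameter, reaching 16 mm below the under face and so 11 mm into the hub's bore when closed
- leaf_end (a point): point on the leaf's upper face, mid-width, 110 mm from the hinge axis, beyond the bush head: the place to push. While the leaf stands open this face looks away from the nest, to jig +y
There are look-alikes about, which are no part of the job. Of the things shaped like the hub, the bare steel one is meant.

How it is judged (in metres and radians):
On the way:
1. the hub is home in the nest, flat on the rest plate and bearing on both pins and the plunger, with the leaf still open (contact force between hub and end_pin above 0.4 N and contact force between hub and side_pin above 0.4 N and value of joint plunger between 0.001 and 0.0045 m and horizontal distance between hub_center and nest below 0.002 m and angle between hub_center's own z axis and vertical below 0.03 rad and z of hub_center in the frame of nest below 0.0205 m and value of joint leaf above 0.8 rad), for 0.2 s.
At the end, for the whole second after the job is handed in: the hub lies flat on the rest plate at rest, presses on the end pin and on the side pin (each over 0.4 N) and holds the plunger pressed back 1 to 4.5 mm, its axis within 2 mm of the nest centre, and the leaf is closed over it to within 0.05 rad (contact force between hub and end_pin above 0.4 N and contact force between hub and side_pin above 0.4 N and value of joint plunger between 0.001 and 0.0045 m and horizontal distance between hub_center and nest below 0.002 m and angle between hub_center's own z axis and vertical below 0.03 rad and z of hub_center in the frame of nest below 0.0205 m and value of joint leaf below 0.05 rad and linear speed of hub below 0.01 m/s); the robot touches nothing.
It fails at once if the hub is pressed on the end pin with more than 20 N (contact force between hub and end_pin above 20 N).
It fails at once if the hub is pressed on the side pin with more than 20 N (contact force between hub and side_pin above 20 N).
It also fails if it takes over 61 s, if anything falls off the work surface, if the arm or the gripper's body presses on something with over 40 N, if the wrist force passes 120 N, or if a joint passes its speed limit or range.

## Working session

There is one attempt and no reset: what is moved stays moved. The work goes in short steps, Python scripts to look and compute and a tool call to move; the robot and the scene stay as the last step left them, time stands still between calls to the robot, and variables do not carry over. Pictures are saved under pics/ and viewed, at most 10 in all, crops included, and the job is handed in when it is done.

Besides the shell and the picture viewer there is one more tool, called after "Emit:" by a JSON object that holds its "method" and its "body". servo_tool: Moves the arm, as the interface text tells. Shifts and turns lie within -1 to 1; 1 stands for 0.2 m of shift or 360 degrees of turn. Its arguments: {"type":"object","properties":{"rotation":{"type":"array","items":{"type":"array","items":{"type":"number","minimum":-1,"maximum":1}}},"slide":{"type":"array","items":{"type":"array","items":{"type":"number","minimum":-1,"maximum":1}}},"grip":{"type":"array","items":{"type":"number"}}},"required":["rotation","slide","grip"]}

```bash
mkdir -p pics; ls
python3 - <<'E'
from bench import *
import cv2,numpy as np,pickle
print(read_state())
for n in("top","side"):
    d=get_image(n); pickle.dump(d,open(f"{n}0.pkl","wb"))
    cv2.imwrite(f"pics/{n}0.png",d["image"][:,:,::-1])
    R=cv2.Rodrigues(np.array(d["rvec"],float))[0]; print(n,(-R.T@np.array(d["tvec"]).ravel()).round(),d["camera_matrix"][0][0],R.round(2).tolist())
E
```

```text
pics
{'clock': 0.0, 'joints': array([-1.04238912e+00,  3.85579455e-01,  6.59559413e-03, -5.23687581e-04,
       -1.19398986e+00, -2.58579194e-01]), 'joint_vel': array([ 0.00063174, -0.00038078,  0.00087525,  0.00018181,  0.00027673,
       -0.00066334]), 'joint_efforts': array([ 1.24700305e-04, -3.92290699e+01,  1.88404548e+01,  4.18590367e+00,
       -4.62741911e-03, -3.36069195e-05]), 'position': array([ 166.45389463, -601.80776963,  230.19226667]), 'ee_rot': array([-1.34409282e-01,  9.90925275e-01,  1.09880737e-03, -1.92656129e-04]), 'contact_force': array([-0.73361885,  0.14063496,  0.63623268]), 'wrist_torque': array([-0.02940004, -0.05935205,  0.01908696]), 'grasp_force': 0.0, 'gripper_width': 85.29397502193052}
top [325. 275. 888.] 492.07033955697983 [[-0.15, -0.99, -0.0], [-0.96, 0.15, -0.23], [0.23, -0.03, -0.97]]
side [482. 866. 648.] 435.363920488609 [[-1.0, -0.03, -0.01], [-0.02, 0.67, -0.74], [0.03, -0.74, -0.67]]
```

View pics/top0.png

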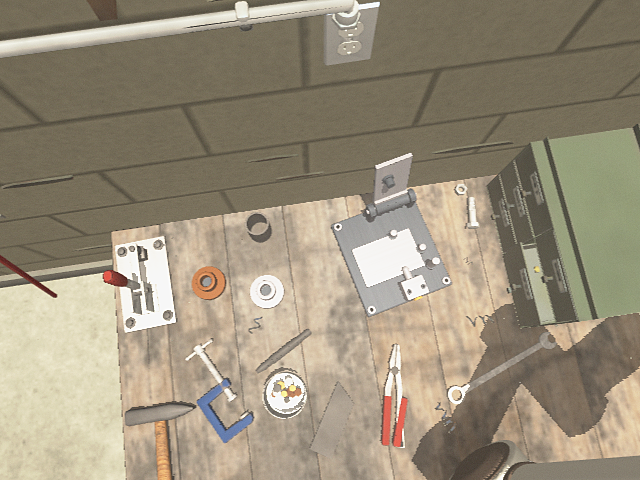

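View pics/side0.png

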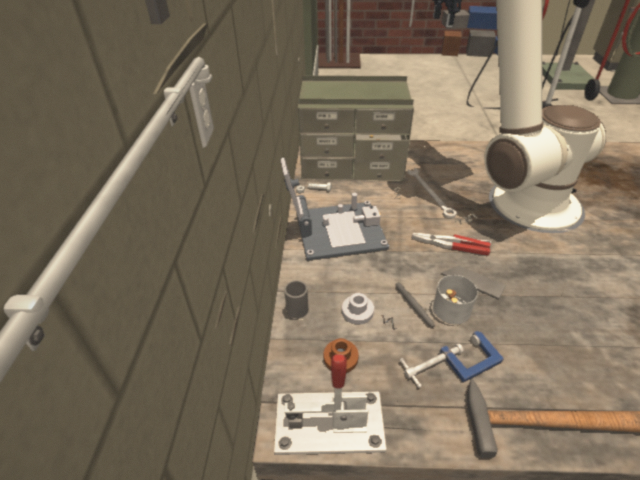

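The top view shows the bare hub at about (267,291), the orange look-alike at (209,283) and the tube offcut at (259,227). The jig is at about (392,255): white rest plate, pins near (394,234) and (421,247), plunger block at (414,287), leaf standing up at (393,176). The side view shows the hub at (358,307) and the jig at (343,228).

```bash
cat > h.py <<'E'
import cv2,numpy as np,pickle
def cam(d):
    R=cv2.Rodrigues(np.array(d["rvec"],float))[0]; t=np.array(d["tvec"],float).ravel()
    return np.array(d["camera_matrix"],float),R,t
def onplane(d,uv,z):
    K,R,t=cam(d); uv=np.atleast_2d(uv).astype(float); C=-R.T@t
    r=(R.T@np.linalg.inv(K)@np.c_[uv,np.ones(len(uv))].T).T
    return C+r*((z-C[2])/r[:,2])[:,None]
def proj(d,P):
    K,R,t=cam(d); q=(K@(R@np.atleast_2d(P).T+t[:,None])).T
    return q[:,:2]/q[:,2:]
def cloud(d,box):
    K,R,t=cam(d); u0,v0,u1,v1=box; v,u=np.mgrid[v0:v1,u0:u1]; z=d["depth"][v0:v1,u0:u1].astype(float)
    uv=np.stack([u,v,np.ones_like(u)],-1).reshape(-1,3); c=(np.linalg.inv(K)@uv.T)*z.ravel()
    P=(R.T@(c-t[:,None])).T; return P[z.ravel()>0]
E
python3 - <<'E'
from h import *
T=pickle.load(open("top0.pkl","rb"));S=pickle.load(open("side0.pkl","rb"))
for n,d,b in(("top",T,(240,268,292,314)),("side",S,(335,285,382,328))):
    P=cloud(d,b)
    for lo,hi in((9,18),(31,40)):
        q=P[(P[:,2]>lo)&(P[:,2]<hi)]
        (c,r)=cv2.minEnclosingCircle(q[:,:2].astype(np.float32)); print(n,"hub",lo,np.round(c,1),round(r,1),len(q),np.median(q[:,2]).round(1))
# rest plate
for n,d,b in(("top",T,(330,195,460,320)),("side",S,(290,190,395,260))):
    im=d["image"].astype(int);u0,v0,u1,v1=b
    m=np.zeros((480,640),np.uint8);m[v0:v1,u0:u1]=(im[v0:v1,u0:u1].min(2)>185)
    cs=max(cv2.findContours(m,0,2)[0],key=cv2.contourArea)
    r=cv2.minAreaRect(onplane(d,cs.reshape(-1,2),15)[:,:2].astype(np.float32)); print(n,"plate",r, cv2.boxPoints(r).round(1).tolist(), cv2.contourArea(cs))
    P=cloud(d,b); 
    for nm,lo,hi in(("pins",28,34),("block",36,41),("post",52,60),("leafup",100,190)):
        q=P[(P[:,2]>lo)&(P[:,2]<hi)]; print(nm,len(q),q.min(0).round() if len(q) else "",q.max(0).round() if len(q) else "")
for n,d,b in(("top",T,(330,140,460,320)),("side",S,(270,150,395,270))):
    P=cloud(d,b); q=P[(P[:,2]>105)&(P[:,2]<190)]
    if len(q): print(n,"leaf",q.min(0).round(),q.max(0).round(),q.mean(0).round(1))
for n,d,b in(("top",T,(310,140,470,330)),("side",S,(260,140,400,270))):
    cv2.imwrite(f"pics/{n}c.png",cv2.resize(d["image"][b[1]:b[3],b[0]:b[2],::-1],None,fx=4,fy=4,interpolation=2)[:600])
cv2.imwrite("pics/both.png",cv2.resize(np.hstack([cv2.resize(T["image"][140:330,310:470],(480,570)),cv2.resize(S["image"][150:270,275:395],(320,570)) ]),(800,570))[:,:,::-1])
E
```

```text
top hub 9 [442.2 345.5] 29.9 643 14.5
top hub 31 [442.  345.5] 16.9 195 35.8
side hub 9 [433.7 347.2] 37.6 410 14.1
side hub 31 [442.3 345.7] 18.0 175 35.7
top plate ((450.35064697265625, 117.473388671875), (127.43574523925781, 113.08271026611328), 12.601999282836914) [[375.79998779296875, 158.8000030517578], [400.5, 48.400001525878906], [524.9000244140625, 76.19999694824219], [500.20001220703125, 186.60000610351562]] 2805.0
pins 151 [387.  47.  28.] [559. 147.  34.]
block 402 [388.  50.  36.] [558. 149.  41.]
post 318 [439.  43.  52.] [568. 150.  60.]
leafup 0  
side plate ((460.13958740234375, 119.30142211914062), (91.2524185180664, 109.95125579833984), 12.23190975189209) [[403.8999938964844, 163.39999389648438], [427.20001220703125, 55.900001525878906], [516.4000244140625, 75.19999694824219], [493.1000061035156, 182.6999969482422]] 904.0
pins 132 [387.  48.  28.] [563. 150.  34.]
block 190 [389.  49.  36.] [563. 149.  41.]
post 126 [440.  43.  52.] [569. 150.  60.]
leafup 51 [570. 105. 100.] [580. 142. 132.]
top leaf [563.  79. 105.] [602. 142. 174.] [584.1 111.9 146.2]
side leaf [389. -65. 105.] [601. 144. 173.] [581.3 125.4 145.5]
```

View pics/both.png

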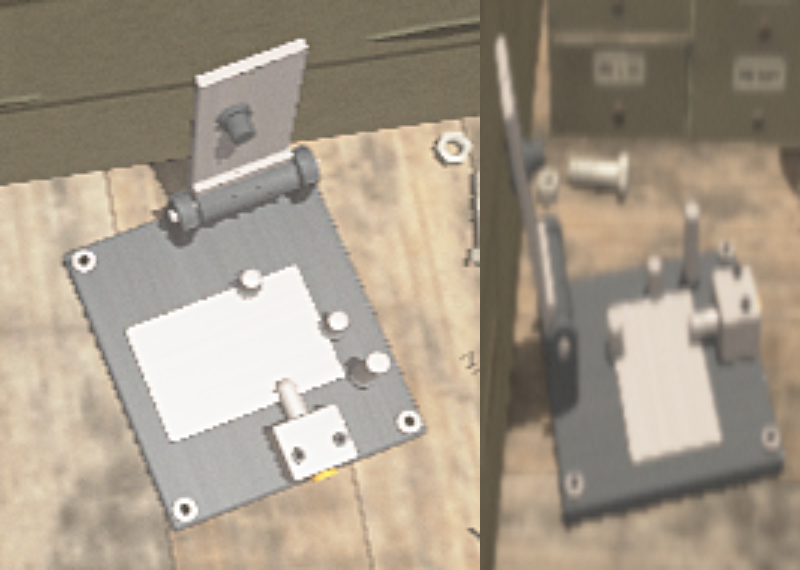

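The crop shows side pin top at top-image (393.7,231.7), end pin (422.3,246.7), post (435.7,260.7), plunger at about (406,268). The leaf stands open, leaning slightly towards the wall.

Run:
```python
from h import *
from scipy.optimize import least_squares
T=pickle.load(open("top0.pkl","rb"));S=pickle.load(open("side0.pkl","rb"))
a=np.radians
J={"side":(36*np.cos(a(94)),36*np.sin(a(94)),32,(393.7,231.7)),"end":(36*np.cos(a(10)),-36*np.sin(a(10)),32,(422.3,246.7)),"post":(40,-40,56,(435.7,260.7))}
obs=[]
for k,(x,y,z,uv) in J.items():
    p=onplane(T,uv,z)[0]
    C=np.vstack([cloud(T,(330,180,460,320)),cloud(S,(290,170,395,270))])
    q=C[(abs(C[:,2]-z)<1.5)&(np.hypot(*(C[:,:2]-p[:2]).T)<10)]
    c=cv2.minEnclosingCircle(q[:,:2].astype(np.float32))if len(q) else None
    print(k,p.round(1),c,len(q),(q[:,:2].max(0)+q[:,:2].min(0))/2)
    obs.append((x,y,p[0],p[1],1)); obs.append((x,y,*((q[:,:2].max(0)+q[:,:2].min(0))/2),1))
# base plate from depth
for n,d,b in(("top",T,(330,195,460,320)),("side",S,(290,190,395,260))):
    P=cloud(d,b); q=P[(P[:,2]>8)&(P[:,2]<20)]; print(n,cv2.minAreaRect(q[:,:2].astype(np.float32)),np.median(q[:,2]))
# plate edges: near left corners
o=np.array(obs)
f=lambda p:np.r_[p[0]+np.cos(p[2])*o[:,0]-np.sin(p[2])*o[:,1]-o[:,2],p[1]+np.sin(p[2])*o[:,0]+np.cos(p[2])*o[:,1]-o[:,3]]
r=least_squares(f,[470,100,-1.35]);print(r.x,r.fun.round(1))
X,Y,th=r.x
R=np.array([[np.cos(th),-np.sin(th)],[np.sin(th),np.cos(th)]])
# leaf frame
for n,d,b in(("top",T,(330,140,460,320)),("side",S,(270,130,395,270))):
    P=cloud(d,b); L=(P[:,:2]-[X,Y])@R
    m=(P[:,2]>70)&(P[:,2]<200)&(L[:,0]>-40)&(L[:,0]<60)&(L[:,1]<140); Q=np.c_[L[m],P[m,2]]
    print(n,m.sum(),Q.min(0).round(1),Q.max(0).round(1))
    k=(Q[:,0]>-18)&(Q[:,0]<-5);print(np.polyfit(Q[k,2],Q[k,1],1), Q[Q[:,2]>Q[:,2].max()-6].mean(0).round(1))
# wall
P=cloud(T,(300,60,480,170));print("wall x by z",[(z,np.median(P[abs(P[:,2]-z)<10,0]).round()) for z in(50,100,200,300)])
print("wall min",[ (z,P[(abs(P[:,2]-z)<10)&(P[:,0]>610)][:,0].min().round()) for z in(50,100,200,300)])
```

```text
side [511.1 105.9  32. ] ((508.47576904296875, 106.17327117919922), 6.573742866516113) 39 [509.73205082 105.64714054]
end [476.5  60.7  32. ] ((476.77301025390625, 60.62816619873047), 5.573112487792969) 29 [476.48540024  60.64060085]
post [444.7  48.8  56. ] ((445.1754455566406, 48.77799987792969), 6.269863605499268) 39 [445.19915375  48.3683417 ]
top ((476.0568542480469, 114.34493255615234), (180.81796264648438, 164.45166015625), 12.400351524353027) 13.311737227100558
side ((461.48486328125, 91.95085144042969), (240.25376892089844, 245.41213989257812), 0.009706652723252773) 13.1012543102184
[475.70784552  96.18595607  -1.36506203] [-0.8  0.6  0.3  0.3 -0.  -0.5  0.1  0.3 -0.5 -0.4  0.   0.5]
top 1261 [-22.8  89.1  70.1] [ 39.8 122.3 174.1]
[ 0.21569883 77.66060533] [  8.2 117.6 170.6]
side 346 [-25.3  89.2  70.1] [ 38.9 121.5 173.4]
[ 0.2511143  72.10907365] [  5.4 117.7 170.4]
wall x by z [(50, np.float64(721.0)), (100, np.float64(721.0)), (200, np.float64(721.0)), (300, np.float64(nan))]
  return _methods._mean(a, axis=axis, dtype=dtype,
  ret = ret.dtype.type(ret / rcount)
Traceback (most recent call last):
ValueError: zero-size array to reduction operation minimum which has no identity
```

Run:
```python
from h import *
T=pickle.load(open("top0.pkl","rb"));S=pickle.load(open("side0.pkl","rb"))
for n,d,b in(("top",T,(470,120,640,340)),("side",S,(290,60,420,190))):
    P=cloud(d,b); P=P[(P[:,2]>30)&(P[:,0]<715)]; 
    for lo,hi in((40,100),(100,160),(160,220),(220,300)):
        q=P[(P[:,2]>lo)&(P[:,2]<hi)]
        if len(q)>20: print(n,lo,len(q),np.percentile(q,1,axis=0).round(),np.percentile(q,99,axis=0).round())
P=np.vstack([cloud(T,(0,0,640,480))]);q=P[(P[:,2]>40)&(P[:,0]<700)&(P[:,1]>-20)&(P[:,1]<500)&(P[:,0]>250)]
print("max z in work",np.percentile(q[:,2],[50,99,100]))
```

```text
top 40 2806 [ 314. -119.   42.] [578. -58. 100.]
top 100 3050 [313. -98. 101.] [578. -67. 160.]
top 160 18313 [ 315. -243.  163.] [578. -88. 214.]
side 40 2254 [ 316. -202.   40.] [578. -64.  99.]
side 100 2536 [ 312. -123.  101.] [578. 125. 159.]
side 160 5420 [ 313. -251.  161.] [576. -86. 214.]
max z in work [397.092699   575.12875255 579.2111467 ]
```

Emit:
{"method": "servo_tool", "body": {"rotation": [[0, 0, 0], [0, 0, 0], [0, 0, 0], [0, 0, -0.009], [0, 0, -0.009]], "slide": [[0.1, 0.2, 0.3], [0.3, 0.4, 0.6], [0.45, 0.6, 0.8], [0.6, 0.8, 0.85], [0.7, 0.8, 0.85]], "grip": [1, 1, 1, 1, 1]}}

```text
clock: 0.72
position: [307.6, -440.6, 404.2]
ee_rot: [-0.107, 0.994, -0.002, 0.002]
contact_force: [0.4, -1.6, -0.9]
gripper_width: 84.9
grasp_force: 0.0
```

Emit:
{"method": "servo_tool", "body": {"rotation": [[0, 0, 0], [0, 0, 0], [0, 0, 0], [0, 0, 0]], "slide": [[0.2, 0.24, 0], [0.35, 0.5, 0], [0.5, 0.75, 0], [0.6, 1, 0]], "grip": [1, 1, 1, 1]}}

```text
clock: 1.23
position: [427.3, -240.4, 400.6]
ee_rot: [-0.107, 0.994, 0.0, -0.001]
contact_force: [0.7, 0.1, -0.2]
gripper_width: 85.3
grasp_force: 0.0
```

Emit:
{"method": "servo_tool", "body": {"rotation": [[0, 0, 0], [0, 0, 0], [0, 0, 0], [0, 0, 0]], "slide": [[0.05, 0.3, 0], [0.1, 0.6, 0], [0.1, 0.9, 0], [0.1, 1, 0]], "grip": [1, 1, 1, 1]}}

```text
clock: 1.72
position: [446.2, -39.7, 401.0]
ee_rot: [-0.108, 0.994, 0.0, -0.0]
contact_force: [-0.0, -0.3, -0.7]
gripper_width: 85.1
grasp_force: 0.0
```

Emit:
{"method": "servo_tool", "body": {"rotation": [[0, 0, 0], [0, 0, 0], [0, 0, 0], [0, 0, 0]], "slide": [[0, 0.3, 0], [0, 0.6, -0.05], [0, 0.9, -0.15], [0, 1, -0.3]], "grip": [1, 1, 1, 1]}}

```text
clock: 2.22
position: [446.4, 160.6, 340.7]
ee_rot: [-0.108, 0.994, 0.0, 0.0]
contact_force: [-0.2, -1.0, 0.4]
gripper_width: 85.4
grasp_force: 0.0
```

Emit:
{"method": "servo_tool", "body": {"rotation": [[0, 0, 0], [0, 0, 0], [0, 0, 0], [0, 0, 0], [0, 0, 0], [0, 0, 0], [0, 0, 0]], "slide": [[0, 0.25, -0.15], [-0.02, 0.5, -0.3], [-0.0225, 0.75, -0.5], [-0.0225, 0.94, -0.7], [-0.0225, 0.94, -0.95], [-0.0225, 0.94, -1], [-0.0225, 0.94, -1]], "grip": [1, 1, 1, 1, 0.4, 0.4, 0.4]}}

```text
clock: 3.1
position: [442.5, 345.5, 141.8]
ee_rot: [-0.106, 0.994, -0.0, 0.0]
contact_force: [0.1, 0.3, 0.4]
gripper_width: 60.0
grasp_force: 0.0
```

Run:
```python
from bench import *
from h import *
s=read_state();print(s["position"],s["ee_rot"],s["contact_force"],s["gripper_width"])
d=get_image("side");t=get_image("top");pickle.dump(d,open("side1.pkl","wb"))
for n,dd,u in(("s",d,(358,300)),("t",t,(267,291))):
    u0,v0=u[0]-55,u[1]-75
    cv2.imwrite(f"pics/{n}1.png",0) if 0 else None
cv2.imwrite("pics/g1.png",np.hstack([cv2.resize(d["image"][180:340,270:430],(400,400)),cv2.resize(t["image"][200:360,180:340],(400,400))])[:,:,::-1])
```

```text
[442.52370129 345.47879119 141.7503842 ] [-1.06438236e-01  9.94319257e-01 -2.98120714e-04  1.65631227e-04] [0.10142907 0.25875277 0.36644476] 60.040134421221424
```

View pics/g1.png

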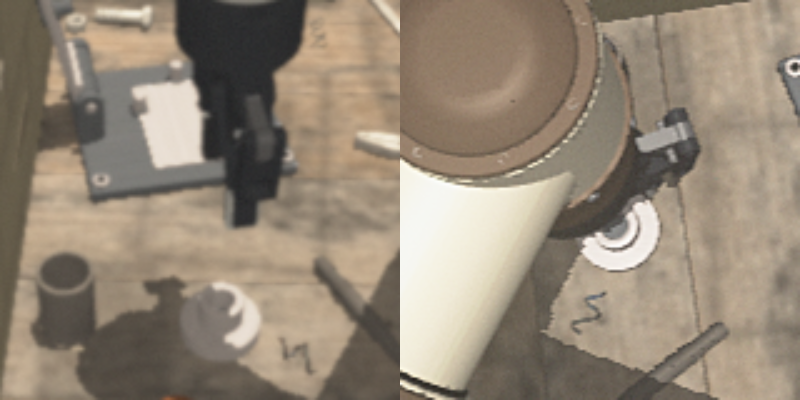

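The gripper is above the hub, fingers straddling along the jig's x; the hub sits at crop (220,320) and the tube at (65,300), clear of the fingers.

Emit:
{"method": "servo_tool", "body": {"rotation": [[0, 0, 0], [0, 0, 0], [0, 0, 0], [0, 0, 0], [0, 0, 0], [0, 0, 0], [0, 0, 0], [0, 0, 0]], "slide": [[0, 0, -0.25], [0, 0, -0.5], [0, 0, -0.6], [0, 0, -0.626], [0, 0, -0.626], [0, 0, -0.626], [0, 0, -0.626], [0, 0, -0.626]], "grip": [0.4, 0.4, 0.4, 0.4, -0.5, -0.5, -0.5, -0.5]}}

```text
clock: 4.2
position: [443.2, 346.6, 18.5]
ee_rot: [-0.107, 0.994, 0.001, 0.002]
contact_force: [-0.7, -2.1, 6.1]
gripper_width: 32.1
grasp_force: 59.3
```

Emit:
{"method": "servo_tool", "body": {"rotation": [[0, 0, 0], [0, 0, 0]], "slide": [[0, 0, 0], [0, 0, 0]], "grip": [-0.5, -0.5]}}

```text
clock: 4.45
position: [443.1, 346.6, 18.4]
ee_rot: [-0.107, 0.994, 0.001, 0.002]
contact_force: [-0.3, -1.0, 6.7]
gripper_width: 31.9
grasp_force: 59.3
```

Emit:
{"method": "servo_tool", "body": {"rotation": [[0, 0, 0], [0, 0, 0], [0, 0, 0], [0, 0, 0], [0, 0, 0], [0, 0, 0]], "slide": [[0, 0, 0.1], [0, 0, 0.3], [0.02, -0.15, 0.4], [0.04, -0.35, 0.4], [0.08, -0.55, 0.4], [0.08, -0.67, 0.4]], "grip": [-0.5, -0.5, -0.5, -0.5, -0.5, -0.5]}}

```text
clock: 5.2
position: [457.4, 209.7, 95.9]
ee_rot: [-0.105, 0.994, 0.0, -0.001]
contact_force: [1.0, -0.7, -4.7]
gripper_width: 32.3
grasp_force: 60.6
```

Emit:
{"method": "servo_tool", "body": {"rotation": [[0, 0, 0], [0, 0, 0], [0, 0, 0], [0, 0, 0], [0, 0, 0]], "slide": [[0.03, -0.2, 0], [0.05, -0.35, 0], [0.05, -0.4, -0.1], [0.05, -0.4, -0.2], [0.05, -0.4, -0.2]], "grip": [-0.5, -0.5, -0.5, -0.5, -0.5]}}

```text
clock: 5.82
position: [466.7, 130.8, 54.9]
ee_rot: [-0.106, 0.994, -0.001, -0.002]
contact_force: [0.2, -0.2, -4.7]
gripper_width: 31.8
grasp_force: 60.7
```

Run:
```python
from bench import *
from h import *
s=read_state();print(s["position"],s["ee_rot"],s["contact_force"],s["gripper_width"])
d=get_image("side");t=get_image("top");pickle.dump((d,t),open("i2.pkl","wb"))
cv2.imwrite("pics/g2.png",np.hstack([cv2.resize(d["image"][150:270,275:395],(400,400)),cv2.resize(t["image"][150:330,300:480],(400,400))])[:,:,::-1])
```

```text
[466.74660492 130.78043644  54.86269606] [-1.06046315e-01  9.94359165e-01 -7.40647765e-04 -1.86601265e-03] [ 0.2279568  -0.228875   -4.68856974] 31.826998833055583
```

View pics/g2.png

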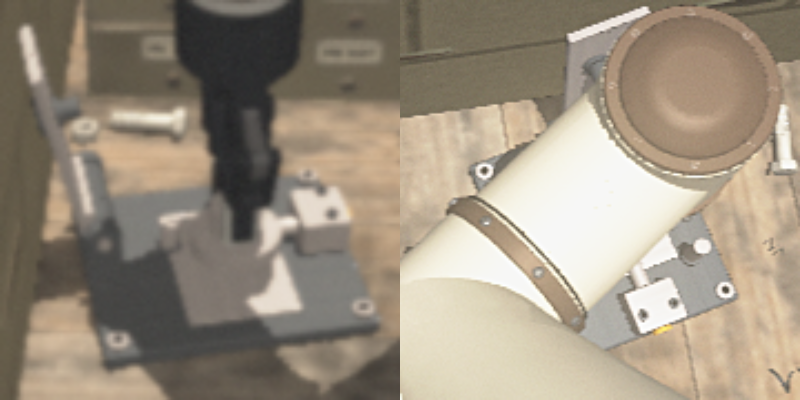

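The hub is held level over the mouth of the rest plate, plunger and block to its right (crop 280,235 and 325,220), the leaf clear of the gripper.

Emit:
{"method": "servo_tool", "body": {"rotation": [[0, 0, 0], [0, 0, 0], [0, 0, 0], [0, 0, 0], [0, 0, 0]], "slide": [[0.004, 0, -0.04], [0.004, 0, -0.08], [0.004, 0, -0.1], [0.004, 0, -0.108], [0.004, 0, -0.108]], "grip": [-0.5, -0.5, -0.5, -0.5, -0.5]}}

```text
clock: 6.55
position: [468.9, 131.6, 34.4]
ee_rot: [-0.106, 0.994, -0.0, -0.0]
contact_force: [1.1, 0.0, -4.3]
gripper_width: 31.7
grasp_force: 60.7
```

Emit:
{"method": "servo_tool", "body": {"rotation": [[0, 0, 0], [0, 0, 0], [0, 0, 0], [0, 0, 0]], "slide": [[0, 0, -0.005], [0, 0, -0.01], [0, 0, -0.015], [0, 0, -0.015]], "grip": [-0.5, -0.5, -0.5, -0.5]}}

```text
clock: 7.05
position: [469.4, 131.8, 33.5]
ee_rot: [-0.107, 0.994, 0.0, 0.001]
contact_force: [-5.4, -0.7, 10.2]
gripper_width: 31.7
grasp_force: 62.1
```

Emit:
{"method": "servo_tool", "body": {"rotation": [[0, 0, 0], [0, 0, 0], [0, 0, 0], [0, 0, 0], [0, 0, 0], [0, 0, 0], [0, 0, 0], [0, 0, 0]], "slide": [[0, 0, 0.008], [0, 0, 0.008], [0, 0, 0.008], [0, 0, 0.06], [0, 0, 0.16], [-0.02, 0.08, 0.22], [-0.057, 0.253, 0.22], [-0.057, 0.253, 0.22]], "grip": [0.2, 0.2, 0.2, 0.2, 0.2, 0, -1, -1]}}

```text
clock: 8.05
position: [457.6, 184.7, 76.3]
ee_rot: [-0.108, 0.994, 0.001, 0.001]
contact_force: [0.1, -0.5, 0.1]
gripper_width: 7.1
grasp_force: 0.0
```

Emit:
{"method": "servo_tool", "body": {"rotation": [[0, 0, 0], [0, 0, 0], [0, 0, 0], [0, 0, 0]], "slide": [[0, 0, 0], [0, 0, -0.15], [0, 0, -0.26], [0, 0, -0.26]], "grip": [-1, -1, -1, -1]}}

```text
clock: 8.55
position: [456.4, 180.8, 22.1]
ee_rot: [-0.106, 0.994, -0.001, -0.002]
contact_force: [0.1, 0.7, 0.3]
gripper_width: 0.3
grasp_force: 0.0
```

Run:
```python
from bench import *
from h import *
s=read_state();print(s["position"],s["ee_rot"],s["contact_force"],s["gripper_width"])
d=get_image("side");t=get_image("top");pickle.dump((d,t),open("i3.pkl","wb"))
cv2.imwrite("pics/g3.png",np.hstack([cv2.resize(d["image"][150:270,275:395],(400,400)),cv2.resize(t["image"][150:330,300:480],(400,400))])[:,:,::-1])
```

```text
[456.41447658 180.78557751  22.10952988] [-0.10587715  0.99437648 -0.00127547 -0.00195567] [0.05411023 0.72136115 0.34462486] 0.3061884946764155
```

View pics/g3.png

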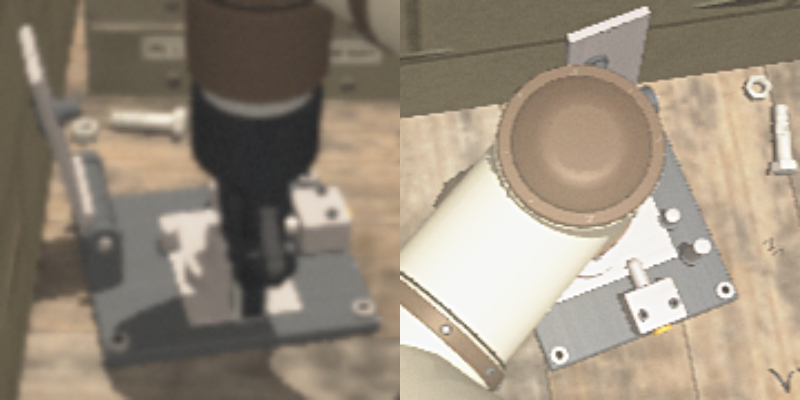

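The pusher is behind the hub at the mouth; the hub's flange shows at top-crop (600,265), short of the plunger.

Emit:
{"method": "servo_tool", "body": {"rotation": [[0, 0, 0], [0, 0, 0], [0, 0, 0], [0, 0, 0], [0, 0, 0], [0, 0, 0], [0, 0, 0], [0, 0, 0]], "slide": [[0.003, -0.015, 0], [0.006, -0.03, 0], [0.009, -0.042, 0], [0.012, -0.053, 0], [0.014, -0.063, 0], [0.016, -0.073, 0], [0.018, -0.083, 0], [0.019, -0.088, 0]], "grip": [-1, -1, -1, -1, -1, -1, -1, -1]}}

```text
clock: 9.65
position: [461.4, 164.8, 23.5]
ee_rot: [-0.106, 0.994, 0.0, 0.0]
contact_force: [0.2, 1.1, -0.9]
gripper_width: 0.3
grasp_force: 0.7
```

Emit:
{"method": "servo_tool", "body": {"rotation": [[0, 0, 0], [0, 0, 0], [0, 0, 0], [0, 0, 0]], "slide": [[0.001, -0.005, 0], [0.002, -0.01, 0], [0.003, -0.015, 0], [0.004, -0.02, 0]], "grip": [-1, -1, -1, -1]}}

```text
clock: 10.15
position: [462.1, 160.6, 23.5]
ee_rot: [-0.106, 0.994, 0.0, -0.0]
contact_force: [-0.2, 1.6, 0.0]
gripper_width: -0.1
grasp_force: 0.7
```

Emit:
{"method": "servo_tool", "body": {"rotation": [[0, 0, 0], [0, 0, 0], [0, 0, 0], [0, 0, 0]], "slide": [[0.001, -0.005, 0], [0.002, -0.01, 0], [0.003, -0.015, 0], [0.004, -0.02, 0]], "grip": [-1, -1, -1, -1]}}

```text
clock: 10.65
position: [462.9, 156.5, 23.5]
ee_rot: [-0.106, 0.994, 0.0, -0.0]
contact_force: [-0.9, 2.1, -0.5]
gripper_width: 0.1
grasp_force: 0.7
```

Emit:
{"method": "servo_tool", "body": {"rotation": [[0, 0, 0], [0, 0, 0], [0, 0, 0], [0, 0, 0]], "slide": [[0.001, -0.005, 0], [0.002, -0.01, 0], [0.003, -0.015, 0], [0.004, -0.02, 0]], "grip": [-1, -1, -1, -1]}}

```text
clock: 11.15
position: [463.7, 152.6, 23.5]
ee_rot: [-0.106, 0.994, 0.0, -0.0]
contact_force: [-0.3, 1.1, -0.6]
gripper_width: 0.0
grasp_force: 0.7
```

Emit:
{"method": "servo_tool", "body": {"rotation": [[0, 0, 0], [0, 0, 0], [0, 0, 0], [0, 0, 0]], "slide": [[0.001, -0.005, 0], [0.002, -0.01, 0], [0.003, -0.015, 0], [0.004, -0.02, 0]], "grip": [-1, -1, -1, -1]}}

```text
clock: 11.65
position: [464.7, 148.7, 23.6]
ee_rot: [-0.106, 0.994, 0.0, 0.0]
contact_force: [1.0, 1.4, -0.4]
gripper_width: -0.0
grasp_force: 0.9
```

Run:
```python
from bench import *
from h import *
s=read_state();print(s["position"],s["contact_force"])
d=get_image("side");t=get_image("top");pickle.dump((d,t),open("i4.pkl","wb"))
cv2.imwrite("pics/g4.png",np.hstack([cv2.resize(d["image"][170:250,305:385],(400,400)),cv2.resize(t["image"][210:310,370:470],(400,400))])[:,:,::-1])
```

```text
[464.68266714 148.6985289   23.56753177] [ 0.9624605   1.41912487 -0.42993263]
```

View pics/g4.png

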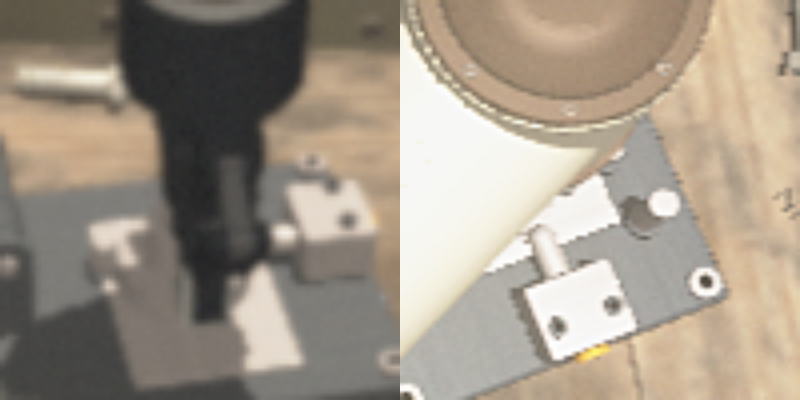

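The fingers stand behind the hub in the side view; the arm hides most of the hub in the top view, where the plunger nose (540,235) is still free. I'll check by depth where the flange is.

Run:
```python
from h import *
th=-1.358;R=np.array([[np.cos(th),-np.sin(th)],[np.sin(th),np.cos(th)]])
for k in("i3","i4"):
  for n,d,b in zip(("side","top"),pickle.load(open(k+".pkl","rb")),((290,160,395,270),(330,180,470,320))):
    P=cloud(d,b);L=np.c_[(P[:,:2]-[475.6,96])@R,P[:,2]]
    for nm,lo,hi in(("flange",26.5,31),("boss",48,53)):
        q=L[(L[:,2]>lo)&(L[:,2]<hi)&(abs(L[:,1])<45)&(L[:,0]>-95)&(L[:,0]<25)]
        print(k,n,nm,len(q),q.min(0).round(1).tolist() if len(q) else "",q.max(0).round(1).tolist() if len(q) else "")
        if nm=="flange" and len(q): print(q[np.argsort(q[:,1])][::max(1,len(q)//14)].round(0)[:,:2].tolist())
    q=L[(L[:,2]>22)&(L[:,2]<75)&(abs(L[:,1])<25)&(L[:,0]<0)&(L[:,0]>-110)]
    print("x-range low finger z22-40:",q[(q[:,2]<40)][:,0].min().round(1) if (q[:,2]<40).any() else "")
```

```text
i3 side flange 120 [-93.4, -10.7, 26.5] [1.3, 40.4, 30.9]
[[-92.0, -11.0], [-66.0, 7.0], [-86.0, 10.0], [-59.0, 13.0], [-57.0, 14.0], [-44.0, 16.0], [-39.0, 17.0], [-45.0, 19.0], [-29.0, 20.0], [-58.0, 21.0], [-19.0, 22.0], [-51.0, 24.0], [-50.0, 26.0], [-40.0, 29.0], [-7.0, 34.0]]
i3 side boss 37 [-94.5, 6.0, 48.1] [-23.2, 16.9, 52.4]
x-range low finger z22-40: -103.2
i3 top flange 142 [-51.8, -44.9, 26.5] [-1.8, -9.4, 31.0]
[[-10.0, -45.0], [-7.0, -41.0], [-7.0, -37.0], [-6.0, -34.0], [-8.0, -30.0], [-36.0, -28.0], [-41.0, -26.0], [-29.0, -25.0], [-42.0, -24.0], [-36.0, -22.0], [-29.0, -21.0], [-23.0, -19.0], [-14.0, -17.0], [-15.0, -15.0], [-11.0, -10.0]]
i3 top boss 0  
x-range low finger z22-40: -51.7
i4 side flange 116 [-62.2, -44.0, 26.5] [6.9, 40.3, 31.0]
[[-10.0, -44.0], [-41.0, -16.0], [-59.0, 10.0], [-39.0, 13.0], [-29.0, 15.0], [-1.0, 17.0], [-31.0, 18.0], [-27.0, 19.0], [-21.0, 21.0], [-40.0, 22.0], [-36.0, 23.0], [-34.0, 25.0], [-32.0, 27.0], [-20.0, 29.0], [-8.0, 34.0]]
i4 side boss 51 [-71.0, -10.6, 48.3] [-5.5, 17.2, 52.8]
x-range low finger z22-40: -69.5
i4 top flange 63 [-13.0, -45.0, 26.5] [2.6, -19.1, 30.7]
[[-11.0, -45.0], [-9.0, -44.0], [-8.0, -42.0], [-11.0, -41.0], [-9.0, -40.0], [-12.0, -39.0], [-9.0, -38.0], [-3.0, -36.0], [-6.0, -35.0], [-10.0, -34.0], [-4.0, -33.0], [-7.0, -31.0], [-10.0, -30.0], [-5.0, -28.0], [-6.0, -24.0], [-3.0, -21.0]]
i4 top boss 0  
x-range low finger z22-40: -6.9
```

Emit:
{"method": "servo_tool", "body": {"rotation": [[0, 0, 0], [0, 0, 0], [0, 0, 0], [0, 0, 0]], "slide": [[0.001, -0.005, 0], [0.002, -0.01, 0], [0.003, -0.015, 0], [0.004, -0.02, 0]], "grip": [-1, -1, -1, -1]}}

```text
clock: 12.25
position: [465.4, 145.6, 23.6]
ee_rot: [-0.106, 0.994, 0.001, 0.0]
contact_force: [-4.1, 8.9, -0.2]
gripper_width: 0.1
grasp_force: 4.7
```

Emit:
{"method": "servo_tool", "body": {"rotation": [[0, 0, 0], [0, 0, 0], [0, 0, 0]], "slide": [[0.001, -0.005, 0], [0.002, -0.01, 0], [0.003, -0.015, 0]], "grip": [-1, -1, -1]}}

```text
clock: 12.62
position: [466.1, 143.2, 23.6]
ee_rot: [-0.106, 0.994, 0.001, 0.001]
contact_force: [-3.1, 9.5, -0.2]
gripper_width: 0.2
grasp_force: 4.8
```

Emit:
{"method": "servo_tool", "body": {"rotation": [[0, 0, 0], [0, 0, 0], [0, 0, 0]], "slide": [[0.001, -0.005, 0], [0.002, -0.01, 0], [0.003, -0.015, 0]], "grip": [-1, -1, -1]}}

```text
clock: 13.0
position: [466.7, 140.1, 23.6]
ee_rot: [-0.106, 0.994, 0.001, 0.001]
contact_force: [-3.3, 9.1, -0.8]
gripper_width: 0.1
grasp_force: 4.3
```

Emit:
{"method": "servo_tool", "body": {"rotation": [[0, 0, 0], [0, 0, 0], [0, 0, 0]], "slide": [[0.001, -0.005, 0], [0.002, -0.01, 0], [0.003, -0.015, 0]], "grip": [-1, -1, -1]}}

```text
clock: 13.38
position: [467.3, 136.8, 23.6]
ee_rot: [-0.106, 0.994, 0.001, 0.001]
contact_force: [-1.2, 6.9, -0.2]
gripper_width: -0.2
grasp_force: 3.5
```

Emit:
{"method": "servo_tool", "body": {"rotation": [[0, 0, 0], [0, 0, 0]], "slide": [[0.001, -0.005, 0], [0.002, -0.01, 0]], "grip": [-1, -1]}}

```text
clock: 13.62
position: [467.7, 134.5, 23.6]
ee_rot: [-0.106, 0.994, 0.001, 0.0]
contact_force: [-2.0, 5.4, 0.3]
gripper_width: -0.2
grasp_force: 2.7
```

```bash
cat > hub.py <<'E'
from bench import *
from h import *
from scipy.optimize import least_squares
th=-1.358;R=np.array([[np.cos(th),-np.sin(th)],[np.sin(th),np.cos(th)]])
d=get_image("side");t=get_image("top");pickle.dump((d,t),open("i5.pkl","wb"))
for n,d,b in(("side",d,(290,160,395,270)),("top",t,(330,180,470,320))):
    P=cloud(d,b);L=np.c_[(P[:,:2]-[475.6,96])@R,P[:,2]]
    q=L[(L[:,2]>26.5)&(L[:,2]<31)&(abs(L[:,1])<45)&(L[:,0]>-60)&(L[:,0]<40)]
    # outer rim on free side: for each x bin the max/min |y|
    e=[]
    for x in range(-45,30,3):
        k=q[(abs(q[:,0]-x)<1.5)&(q[:,1]>8)&(q[:,1]<31)]
        if len(k): e.append((x,k[:,1].max().round(1),len(k)))
    print(n,len(q),e)
    pn=L[(L[:,2]>20)&(L[:,2]<31)&(L[:,1]<-20)&(L[:,1]>-45)&(abs(L[:,0]+7.5)<8)]
    if len(pn): print("nose ymax",pn[:,1].max())
s=read_state();print(s["position"],s["contact_force"])
E
python3 hub.py
```

```text
side 136 [(-45, np.float64(9.8), 1), (-42, np.float64(10.9), 1), (-30, np.float64(15.4), 4), (-27, np.float64(17.1), 4), (-24, np.float64(23.2), 7), (-21, np.float64(24.9), 6), (-18, np.float64(22.4), 6), (-15, np.float64(24.1), 8), (-12, np.float64(27.7), 6), (-9, np.float64(29.3), 7), (-6, np.float64(22.3), 5), (-3, np.float64(28.3), 5), (0, np.float64(30.2), 5), (3, np.float64(24.9), 6), (6, np.float64(26.9), 8), (9, np.float64(23.8), 3), (12, np.float64(20.6), 3), (15, np.float64(17.7), 3), (18, np.float64(17.7), 3), (21, np.float64(14.5), 1)]
nose ymax -30.65009239593118
top 51 []
nose ymax -28.17578107550958
[467.61135763 134.12697016  23.55279471] [-1.06801965  4.49430205  0.3085817 ]
```

Emit:
{"method": "servo_tool", "body": {"rotation": [[0, 0, 0], [0, 0, 0], [0, 0, 0]], "slide": [[0.001, -0.005, 0], [0.002, -0.01, 0], [0.002, -0.01, 0]], "grip": [-1, -1, -1]}}

```text
clock: 14.1
position: [468.0, 131.4, 23.6]
ee_rot: [-0.106, 0.994, -0.0, -0.0]
contact_force: [0.6, 3.1, -0.1]
gripper_width: 0.2
grasp_force: 1.3
```

Emit:
{"method": "servo_tool", "body": {"rotation": [[0, 0, 0], [0, 0, 0]], "slide": [[0.001, -0.005, 0], [0.001, -0.005, 0]], "grip": [-1, -1]}}

```text
clock: 14.35
position: [468.1, 130.6, 23.5]
ee_rot: [-0.106, 0.994, 0.0, -0.0]
contact_force: [-1.0, 4.0, -0.1]
gripper_width: -0.4
grasp_force: 2.0
```

Emit:
{"method": "servo_tool", "body": {"rotation": [[0, 0, 0], [0, 0, 0]], "slide": [[0.001, -0.005, 0], [0.001, -0.005, 0]], "grip": [-1, -1]}}

```text
clock: 14.6
position: [468.2, 130.4, 23.5]
ee_rot: [-0.106, 0.994, 0.001, 0.0]
contact_force: [-2.5, 7.2, -0.3]
gripper_width: 0.1
grasp_force: 4.0
```

Emit:
{"method": "servo_tool", "body": {"rotation": [[0, 0, 0], [0, 0, 0]], "slide": [[0.001, -0.005, 0], [0.001, -0.005, 0]], "grip": [-1, -1]}}

```text
clock: 14.85
position: [468.4, 130.2, 23.6]
ee_rot: [-0.106, 0.994, 0.001, 0.0]
contact_force: [-3.5, 12.1, 0.6]
gripper_width: -0.0
grasp_force: 6.0
```

Emit:
{"method": "servo_tool", "body": {"rotation": [[0, 0, 0], [0, 0, 0], [0, 0, 0]], "slide": [[0.0005, -0.0025, 0], [0.0005, -0.0025, 0], [0.0005, -0.0025, 0]], "grip": [-1, -1, -1]}}

```text
clock: 15.22
position: [468.5, 130.1, 23.5]
ee_rot: [-0.106, 0.994, 0.001, 0.001]
contact_force: [-6.4, 12.7, 0.2]
gripper_width: 0.0
grasp_force: 7.0
```

Emit:
{"method": "servo_tool", "body": {"rotation": [[0, 0, 0], [0, 0, 0], [0, 0, 0], [0, 0, 0], [0, 0, 0], [0, 0, 0], [0, 0, 0], [0, 0, 0]], "slide": [[-0.005, 0.022, 0], [-0.012, 0.055, 0], [-0.021, 0.098, 0.05], [-0.021, 0.098, 0.25], [-0.021, 0.15, 0.5], [-0.021, 0.3, 0.75], [-0.021, 0.5, 1], [-0.021, 0.6, 1]], "grip": [-1, -1, -1, -1, -1, -1, -1, -1]}}

```text
clock: 16.23
position: [466.1, 251.0, 228.8]
ee_rot: [-0.107, 0.994, 0.003, 0.004]
contact_force: [-0.1, -0.7, 0.4]
gripper_width: -0.1
grasp_force: 0.0
```

Run:
```python
from bench import *
from h import *
s=read_state();print(s["clock"],s["position"],s["contact_force"])
d=get_image("side");t=get_image("top");pickle.dump((d,t),open("i6.pkl","wb"))
th=-1.358;R=np.array([[np.cos(th),-np.sin(th)],[np.sin(th),np.cos(th)]])
for n,dd,b in(("side",d,(290,160,395,270)),("top",t,(330,180,470,320))):
    P=cloud(dd,b);L=np.c_[(P[:,:2]-[475.6,96])@R,P[:,2]]
    for lo,hi,r in((49,53,19),(27,31,40)):
        q=L[(L[:,2]>lo)&(L[:,2]<hi)&(np.hypot(L[:,0],L[:,1])<r+5)]
        if lo==27:q=q[(np.hypot(q[:,0],q[:,1])<33)&(q[:,1]>-27)]
        if len(q):print(n,lo,len(q),cv2.minEnclosingCircle(q[:,:2].astype(np.float32)),np.median(q[:,2]))
    for nm,c in(("side",(-2.5,35.9)),("end",(35.5,-6.3))):
        q=L[(abs(L[:,2]-32)<1.5)&(np.hypot(L[:,0]-c[0],L[:,1]-c[1])<8)]
        if len(q):print(n,nm,len(q),((q.max(0)+q.min(0))/2).round(1))
cv2.imwrite("pics/g6.png",np.hstack([cv2.resize(d["image"][170:250,305:385],(400,400)),cv2.resize(t["image"][210:310,370:470],(400,400))])[:,:,::-1])
```

```text
16.225 [466.08035394 250.96202096 228.81409866] [-0.09365217 -0.68237498  0.38117896]
side 49 79 ((-0.9534900784492493, -1.1305423974990845), 17.38473892211914) 50.95217194689039
side 27 178 ((-0.6781570315361023, 0.9565032124519348), 31.389373779296875) 29.122100646436802
side side 10 [-3.3 34.9 32. ]
top 49 154 ((0.07157765328884125, 0.07303367555141449), 16.693880081176758) 51.063499194484585
top 27 461 ((0.8110703229904175, 0.9088463187217712), 30.932462692260742) 29.25984238168245
top side 19 [-3.2 34.8 31.9]
top end 20 [35.2 -6.4 32. ]
```

View pics/g6.png

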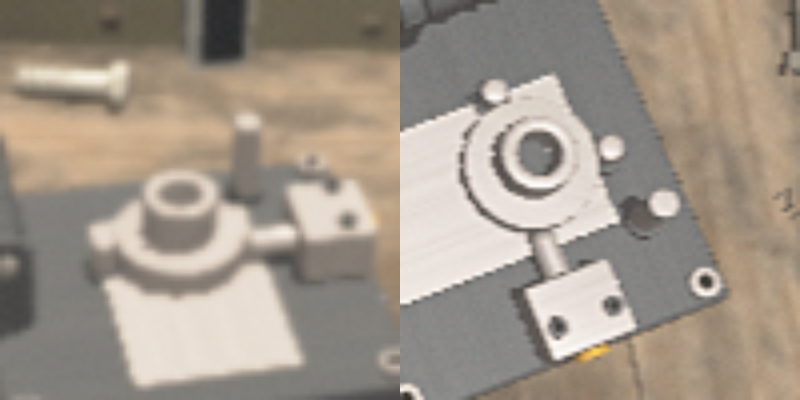

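The hub is home: the top view shows the flange touching the side pin (495,92), the end pin (610,148) and the plunger nose (545,240); depth puts its axis within about 1 mm of the nest centre. Before swinging the leaf I check the wall pipe's clearance.

Run:
```python
from h import *
T=pickle.load(open("top0.pkl","rb"));S=pickle.load(open("side0.pkl","rb"))
P=np.vstack([cloud(T,(0,0,480,120)),cloud(S,(0,0,300,400))])
for y in(0,60,120,180):
    q=P[(abs(P[:,1]-y)<30)&(P[:,2]>190)&(P[:,0]>500)]
    p=q[q[:,0]<708]
    print(y,len(q),len(p),p.min(0).round() if len(p) else "",p.max(0).round() if len(p) else "")
```

```text
0 3198 0  
60 4382 0  
120 4558 0  
180 6345 1158 [688. 164. 371.] [708. 210. 409.]
```

Emit:
{"method": "servo_tool", "body": {"rotation": [[0, 0, 0], [0, 0, 0], [0, 0, 0], [0, 0, 0], [0, 0, 0]], "slide": [[0.2, -0.15, 0], [0.4, -0.3, 0], [0.5, -0.5, 0], [0.6, -0.6, 0.02], [0.6, -0.6, 0.02]], "grip": [-1, -1, -1, -1, -1]}}

```text
clock: 16.95
position: [584.4, 125.7, 225.8]
ee_rot: [-0.104, 0.995, -0.001, -0.002]
contact_force: [-0.2, -0.2, -0.3]
gripper_width: 0.2
grasp_force: 0.0
```

Emit:
{"method": "servo_tool", "body": {"rotation": [[0, 0, 0], [0, 0, 0], [0, 0, 0], [0, 0, 0], [0, 0, 0], [0, 0, 0]], "slide": [[0.18, -0.055, 0], [0.18, -0.055, 0], [0.18, -0.055, -0.15], [0.18, -0.055, -0.3], [0.18, -0.055, -0.3875], [0.18, -0.055, -0.3875]], "grip": [-1, -1, -1, -1, -1, -1]}}

```text
clock: 17.7
position: [619.1, 117.1, 148.5]
ee_rot: [-0.107, 0.994, -0.001, -0.002]
contact_force: [0.5, -0.3, -0.3]
gripper_width: -0.5
grasp_force: 0.0
```

Run:
```python
import numpy as np
from bench import read_state
s=read_state();print(s["position"],s["contact_force"])
yh=np.array([.9774,.2112]); p0=np.array([620.4,117.0,150.0])
for th in(1.7,1.6,1.5,1.4,1.3,1.2,1.1,1.,.9,.8,.7,.6,.5,.4,.3,.2,.15,.1,.05,0,-.02):
    r=np.interp(th,[1.0,1.5],[121,100]) 
    y=84-r*np.cos(th)+14*np.sin(th)+11; z=50+r*np.sin(th)+14*np.cos(th)
    if th>1.5: z=150
    P=np.r_[(y-146)*yh,z-150]/200
    print(th,round(y,1),round(z,1),P.round(3))
```

```text
[619.05249118 117.09024126 148.53933036] [ 0.54688455 -0.25580316 -0.25780651]
1.7 121.8 150 [-0.118 -0.026  0.   ]
1.6 111.9 150 [-0.167 -0.036  0.   ]
1.5 101.9 150.7 [-0.216 -0.047  0.004]
1.4 91.1 155.1 [-0.268 -0.058  0.025]
1.3 79.5 158.2 [-0.325 -0.07   0.041]
1.2 67.2 160.0 [-0.385 -0.083  0.05 ]
1.1 54.5 160.4 [-0.447 -0.097  0.052]
1.0 41.4 159.4 [-0.511 -0.11   0.047]
0.9 30.8 153.5 [-0.563 -0.122  0.017]
0.8 20.7 146.6 [-0.612 -0.132 -0.017]
0.7 11.5 138.7 [-0.657 -0.142 -0.057]
0.6 3.0 129.9 [-0.699 -0.151 -0.101]
0.5 -4.5 120.3 [-0.735 -0.159 -0.149]
0.4 -11.0 110.0 [-0.767 -0.166 -0.2  ]
0.3 -16.5 99.1 [-0.794 -0.172 -0.254]
0.2 -20.8 87.8 [-0.815 -0.176 -0.311]
0.15 -22.5 81.9 [-0.824 -0.178 -0.34 ]
0.1 -24.0 76.0 [-0.831 -0.18  -0.37 ]
0.05 -25.1 70.0 [-0.836 -0.181 -0.4  ]
0 -26.0 64.0 [-0.841 -0.182 -0.43 ]
-0.02 -26.3 61.6 [-0.842 -0.182 -0.442]
```

Emit:
{"method": "servo_tool", "body": {"rotation": [[0, 0, 0], [0, 0, 0], [0, 0, 0], [0, 0, 0], [0, 0, 0], [0, 0, 0], [0, 0, 0], [0, 0, 0]], "slide": [[-0.06, -0.013, 0], [-0.118, -0.026, 0], [-0.167, -0.036, 0], [-0.216, -0.047, 0.004], [-0.268, -0.058, 0.025], [-0.325, -0.07, 0.041], [-0.385, -0.083, 0.05], [-0.385, -0.083, 0.05]], "grip": [-1, -1, -1, -1, -1, -1, -1, -1]}}

```text
clock: 18.7
position: [541.5, 99.9, 160.0]
ee_rot: [-0.106, 0.994, -0.0, -0.001]
contact_force: [-0.3, -0.0, -0.1]
gripper_width: -0.3
grasp_force: 0.0
```

Run:
```python
from bench import *
from h import *
s=read_state();print(s["clock"],s["position"],s["contact_force"])
d=get_image("side");t=get_image("top");pickle.dump((d,t),open("i7.pkl","wb"))
cv2.imwrite("pics/g7.png",np.hstack([cv2.resize(d["image"][130:270,265:405],(400,400)),cv2.resize(t["image"][150:310,320:480],(400,400))])[:,:,::-1])
```

```text
18.7 [541.54717522  99.92415401 159.96381453] [-0.34909343 -0.04669427 -0.08125392]
```

View pics/g7.png

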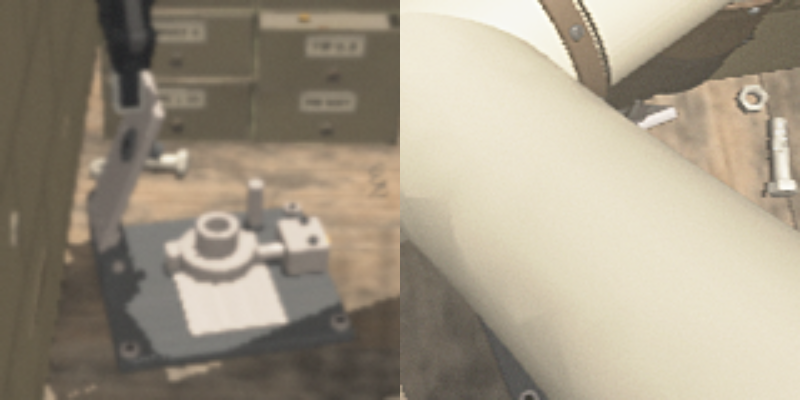

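The leaf has swung to about 65 degrees with the fingers behind its end; the hub sits undisturbed in the nest.

Emit:
{"method": "servo_tool", "body": {"rotation": [[0, 0, 0], [0, 0, 0], [0, 0, 0], [0, 0, 0], [0, 0, 0], [0, 0, 0], [0, 0, 0], [0, 0, 0]], "slide": [[-0.062, -0.014, 0.002], [-0.126, -0.027, -0.003], [-0.178, -0.039, -0.033], [-0.227, -0.049, -0.067], [-0.272, -0.059, -0.107], [-0.314, -0.068, -0.151], [-0.35, -0.076, -0.199], [-0.382, -0.083, -0.25]], "grip": [-1, -1, -1, -1, -1, -1, -1, -1]}}

```text
clock: 19.8
position: [466.3, 83.7, 109.1]
ee_rot: [-0.106, 0.994, -0.0, -0.0]
contact_force: [-0.4, 0.5, 0.2]
gripper_width: 0.2
grasp_force: 0.6
```

Emit:
{"method": "servo_tool", "body": {"rotation": [[0, 0, 0], [0, 0, 0], [0, 0, 0], [0, 0, 0], [0, 0, 0], [0, 0, 0]], "slide": [[-0.014, -0.003, -0.027], [-0.027, -0.006, -0.054], [-0.038, -0.008, -0.083], [-0.048, -0.01, -0.111], [-0.057, -0.012, -0.14], [-0.061, -0.013, -0.155]], "grip": [-1, -1, -1, -1, -1, -1]}}

```text
clock: 20.55
position: [454.7, 81.3, 78.6]
ee_rot: [-0.106, 0.994, -0.0, -0.0]
contact_force: [-0.4, -1.2, 1.4]
gripper_width: -0.5
grasp_force: 0.5
```

Emit:
{"method": "servo_tool", "body": {"rotation": [[0, 0, 0], [0, 0, 0], [0, 0, 0], [0, 0, 0], [0, 0, 0], [0, 0, 0], [0, 0, 0], [0, 0, 0]], "slide": [[-0.003, -0.001, -0.015], [-0.006, -0.001, -0.03], [-0.008, -0.002, -0.042], [-0.01, -0.002, -0.054], [-0.011, -0.003, -0.062], [-0.012, -0.003, -0.068], [-0.013, -0.003, -0.075], [-0.013, -0.003, -0.075]], "grip": [-1, -1, -1, -1, -1, -1, -1, -1]}}

```text
clock: 21.55
position: [452.3, 80.8, 64.1]
ee_rot: [-0.106, 0.994, 0.0, 0.0]
contact_force: [-0.5, -1.3, 1.1]
gripper_width: 0.2
grasp_force: 0.8
```

Emit:
{"method": "servo_tool", "body": {"rotation": [[0, 0, 0], [0, 0, 0], [0, 0, 0]], "slide": [[0, 0, -0.005], [0, 0, -0.01], [0, 0, -0.01]], "grip": [-1, -1, -1]}}

```text
clock: 21.92
position: [452.3, 80.7, 63.9]
ee_rot: [-0.107, 0.994, -0.0, 0.0]
contact_force: [-5.5, -0.1, 16.7]
gripper_width: 0.2
grasp_force: 8.6
```

Firm stop at z 64: the leaf is on its post. Lift off.

Emit:
{"method": "servo_tool", "body": {"rotation": [[0, 0, 0], [0, 0, 0], [0, 0, 0], [0, 0, 0], [0, 0, 0], [0, 0, 0], [0, 0, 0], [0, 0, 0]], "slide": [[0, 0, 0.015], [0, 0, 0.05], [0, 0, 0.2], [0, 0, 0.45], [0, 0.2, 0.7], [0, 0.5, 0.9], [-0.2, 0.8, 1], [-0.2, 1, 1]], "grip": [-1, -1, -1, -1, -1, -1, -1, -1]}}

```text
clock: 22.92
position: [411.4, 282.3, 264.1]
ee_rot: [-0.106, 0.994, 0.001, 0.001]
contact_force: [0.1, 0.7, 0.1]
gripper_width: 0.2
grasp_force: 0.0
```

Run:
```python
from bench import *
from h import *
s=read_state();print(s["clock"],s["position"],s["contact_force"])
d=get_image("side");t=get_image("top")
th=-1.358;R=np.array([[np.cos(th),-np.sin(th)],[np.sin(th),np.cos(th)]])
for n,dd,b in(("side",d,(280,140,400,270)),("top",t,(320,150,480,330))):
    P=cloud(dd,b);L=np.c_[(P[:,:2]-[475.6,96])@R,P[:,2]]
    q=L[(L[:,0]>-18)&(L[:,0]<38)&(L[:,1]>-38)&(L[:,1]<70)&(L[:,2]>58)&(L[:,2]<80)&(np.hypot(L[:,0],L[:,1])>16)]
    if len(q)>20:print(n,len(q),"slope",np.polyfit(q[:,1],q[:,2],1).round(3))
    q=L[(L[:,2]>26)&(L[:,2]<31)&(np.hypot(L[:,0],L[:,1])<33)&(L[:,0]<-21)]
    print([(x,q[abs(q[:,1]-x)<2.5][:,0].min().round(1)) for x in range(-15,16,5) if (abs(q[:,1]-x)<2.5).any()])
cv2.imwrite("pics/g8.png",np.hstack([cv2.resize(d["image"][150:270,280:400],(400,400)),cv2.resize(t["image"][170:320,330:480],(400,400))])[:,:,::-1])
```

```text
22.925 [411.44601117 282.33919736 264.14802279] [0.13653941 0.71868371 0.14380624]
side 635 slope [ 0.    64.275]
[(-15, np.float64(-27.5)), (-10, np.float64(-28.9)), (-5, np.float64(-29.8)), (0, np.float64(-30.8)), (5, np.float64(-30.1)), (10, np.float64(-29.5)), (15, np.float64(-26.9))]
top 1715 slope [-2.0000e-03  6.4417e+01]
[(-15, np.float64(-24.9)), (-10, np.float64(-27.8)), (-5, np.float64(-28.2)), (0, np.float64(-29.2)), (5, np.float64(-28.8)), (10, np.float64(-27.1)), (15, np.float64(-26.3))]
```

View pics/g8.png

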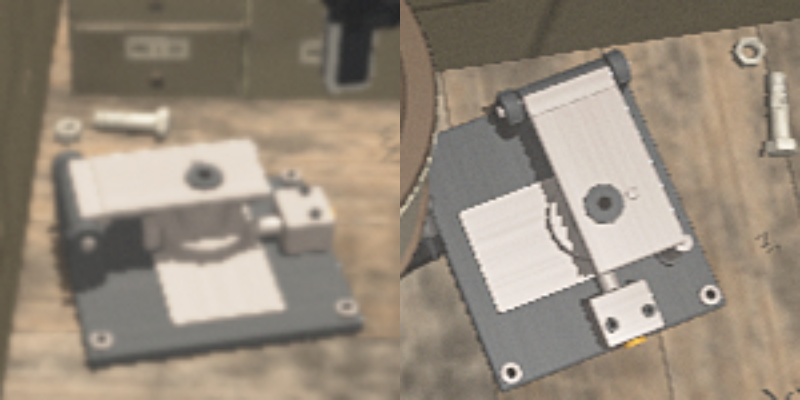

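The leaf lies level over the hub (slope within 0.002, upper face at about 64 mm, bush at 603,203 in the crop). The hub's rim still shows the home position, and the arm is clear.

```bash
python3 -c "
from bench import *
print(job_done())"
```

```text
the job is handed in; nothing more can be done
None
```

I handed the job in at about 23 s. By the cameras the hub is home, within about 1 mm of the nest centre and touching both pins and the plunger; the leaf is closed level over it, and the total push I measured never passed about 14 N. The hand-in call returned no verdict.

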